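# Tip the glassware carton back and slide the carrier under it

### The arm

A 6-joint arm with a two-finger parallel gripper is mounted at the origin on the work surface. World frame = base frame: x ahead of the robot, y to its left, z up, the work surface at z = 0. Lengths are in mm, angles in rad, forces in N, time in s.
With the tool pointing down it reaches from about 300 to 775 mm from the base axis. Payload 14.6 kg.
Tool frame: the origin (TCP) lies between the finger pads; the fingertips stand 19 mm ahead of it and the grasp point (between the pads) is the TCP; z points along the fingers, y is the line along which they close (so a half turn about z gives the same grasp; the last joint's range is limited). The gripper opens to 94 mm and grips with 3 to 60 N. Pads are 16 mm wide; open, the fingers measure 119 mm over their backs; the gripper's body (75 mm by 177 mm) begins 78 mm behind the grasp point.
Start: joints at [-1.366, 0.3, 1.521, -0, 1.321, -0.067], TCP at [147.649, -529.801, 224.446] pointing down, gripper open.
Joint ranges: [-3.03, 3.03], [-0.79, 2.21], [0.23, 2.52], [-1.04, 4.18], [0, 3.07], [-2.55, 2.55]. Speed limits (rad/s): [2.22, 2.22, 2.57, 3.14, 3.14, 3.14].

### API

Orientations are given as [roll, pitch, yaw] about the fixed x, y, z axes, in that order (R = Rz(yaw) Ry(pitch) Rx(roll)).
In Python, from cell import monitor, imaging, job, find_in, trace gives the robot as it stands. The module is installed in compiled form; this text tells all that it offers.
- The arm moves only by the tool arm_command, never from a script. Its argument "steps" is a list of rows, each a list of 5 numbers: the opening, from 0 (shut) to 1 (fully open), then the shift along the tool's x, y, z in mm, then the turn about the tool's z in degrees. In form: [[gripper, dx, dy, dz, turn], ...]. A call has 1 to 20 rows; each row is the pose to reach, as a shift and turn from the pose commanded when the call began, along the tool's axes at that moment; what a row does not reach only later rows make up. A row lasts 1/8 s, in which the tool goes at most 62.5 mm and 10.7 degrees, less where a joint would pass 70% of its speed; a pose out of reach is approached as far as the arm can. A call with a gripper value outside its range is refused whole. The fingers move at their own pace and stop on an object; "force" is the grip in N (left out, the last holds). Time passes only in rows, so rows that repeat a pose let the fingers close. It gives the time, the measured TCP pose, the force, the opening and the grip force at its end, in the units of the state.
- monitor.read_state(): the state, without advancing time (a new reading comes with each control period).
- imaging.camera(name): name is "side" or "top" or "wrist"; returns a dict with "img" (420x560x3 uint8, red, green, blue), "mtx" (3x3 intrinsics, pixels), "view" (4x4, takes a point from world to camera coordinates). Camera axes: x right, y down, z forward; pixel columns grow to the right and rows downward; lengths in mm; the calibration is good to about 2 mm. A picture is of the moment at which its call begins. There is no depth.
- job.sign_off(): hands the job in; it is judged then, once.
Trained networks look in a picture, given as the dict that the camera call returned (one of the last four; its "shot" number tells which), for a name from the list of things; names that differ only in an ending like _2 or _b are one class to them, and where a whole thing is asked for, a point or a joint stands for the part that bears it (a point fixed in the world has none). Each returns a list of dicts, best first, with "p" (0 to 1); they miss things now and then, are a little off and sometimes report something else, mostly with a low value. They report only what shows in the picture. A call takes as long as a camera call. They do not tell look-alikes from the thing itself.
- find_in(picture, target): "rect" ([centre column, centre row, width, height] in pixels, round what is visible of it).
- trace(picture, target): "region" (420x560 bool, what is visible of it) and "rect" ([centre column, centre row, width, height] in pixels, round what is visible of it).
The state is a dict: "clock": time; "joints": joint angles; "qd": joint speeds; "effort": joint torques, N m; "eef_pos": TCP position; "eef_rot": TCP orientation; "wrist_force": force on the tool from outside, world axes, zero at the start; "moment": the same for the moment, N m; "finger_gap": finger opening in mm; "finger_force": force on a finger pad.
Only numpy, scipy, OpenCV 4.12 (cv2) and the standard library are available. Lean on these libraries where they do the work, as an engineer would, in place of code of your own. Each camera call takes 0.05 s, during which the arm holds its last target. There are 200 camera calls.

### The job

The taller of the two cartons is packed and has to be fetched away. Tip it back on its rear edge until it leans by itself on the sloping wooden backrest behind it, then set the carrier squarely in front of it and slide its flat blade in under the raised front, well past the middle of the carton's underside. Leave the carrier lying flat on the table and the carton leaning, and do not disturb the shorter carton.

Things in the scene. Friction and masses are not known exactly. Their poses are not given: they have to be found in the camera images.
- tall_carton: Taller closed carton, 100 deep (x) x 90 wide (y) x 200 high, about 0.45 kg. Origin: middle of its REAR lower edge; x points from front face (x = -100) to rear, z up its height. Stands 2-6 mm before the backrest; tips past 27 deg, then falls back to rest at 38 deg, front lower edge then 62 mm up and 79 mm (level) before the rear edge.
- short_carton: Shorter closed carton of the same look, 100 x 90 x 130 high, origin and axes as for the taller one. Stands beside it before the same backrest, about 200 mm away centre to centre, on either side. To be left as it is.
- carrier: Carrier, loose, 0.26 kg: flat aluminium blade 150 long (x) x 80 wide x 4 thick with an upright black handle block 40 long (x) x 20 thick (y), centred at x = -110, its top 86 above the table. Origin: middle of the blade's FRONT edge, underside; x points forward, the way the blade slides in; z up. Starts far left or right, nearer the robot than the cartons.
- backrest: Fixed wooden backrest: board 360 wide (y), 170 long up the slope, leaning back 38 degrees from vertical, top 134 high. Origin: middle of the foot of its sloping front face, at the table. x points level into the board, away from the robot; y along its foot.
There are look-alikes about, which are no part of the job. Leave any purple or yellow look-alike of the carrier alone.

How it is judged:
By the outcome, as a careful person would: the job done as asked, in the order asked, and still so for the second after the job is handed in, with the robot touching nothing.
It also fails if it takes over 72 s, if anything falls off the work surface, if the arm or the gripper's body presses on something with over 40 N, if the wrist force passes 120 N, or if a joint passes its speed limit or range.

## Working session

There is one attempt and no reset: what is moved stays moved. The work goes in short steps, Python scripts to look and compute and a tool call to move; the robot and the scene stay as the last step left them, time stands still between calls to the robot, and variables do not carry over. Pictures are saved under pics/ and viewed, at most 10 in all, crops included, and the job is handed in when it is done.

Besides the shell and the picture viewer there is one more tool, called after "Request:" as name(argument=value, ...) on one line, values as JSON. arm_command: Moves the arm, as the interface text tells. Its arguments: {"type":"object","properties":{"steps":{"type":"array","items":{"type":"array","items":{"type":"number"}}},"force":{"type":"number"}},"required":["steps"]}

```bash
mkdir -p pics
cat > h.py <<'E'
from cell import monitor, imaging, job, find_in, trace
import numpy as np, cv2
from scipy.spatial.transform import Rotation as R
def save(c,n): cv2.imwrite('pics/'+n,c['img'][:,:,::-1])
def proj(c,P):
    P=np.atleast_2d(P); q=(c['view'][:3,:3]@P.T).T+c['view'][:3,3]; p=(c['mtx']@q.T).T; return p[:,:2]/p[:,2:]
def ray(c,uv,z):
    d=c['view'][:3,:3].T@np.linalg.inv(c['mtx'])@np.array([uv[0],uv[1],1.]); o=-c['view'][:3,:3].T@c['view'][:3,3]
    return o+d*(z-o[2])/d[2]
E
python3 - <<'E'
from h import *
s=monitor.read_state(); print({k:np.round(v,3).tolist() for k,v in s.items()})
for n in ['top','side']:
    c=imaging.camera(n); save(c,n+'0.png'); print(n,np.round(-c['view'][:3,:3].T@c['view'][:3,3]),c['view'][2,:3].round(2))
    for t in ['tall_carton','short_carton','carrier','backrest']:
        print(t,[(round(d['p'],2),np.round(d['rect']).tolist()) for d in find_in(c,t)])
E
```

```text
{'clock': 0.0, 'joints': [-1.366, 0.3, 1.522, -0.0, 1.321, -0.067], 'qd': [0.002, -0.0, -0.0, -0.001, 0.001, 0.0], 'effort': [-0.0, -53.181, -35.274, 0.071, 0.024, -0.0], 'eef_pos': [147.589, -529.578, 223.9], 'eef_rot': [-3.14, -0.0, 0.272], 'wrist_force': [-1.344, -0.148, -0.474], 'moment': [0.045, 0.021, 0.013], 'finger_force': 0.0, 'finger_gap': 93.79}
top [ 422.  158. 1319.] [ 0.06  0.01 -1.  ]
tall_carton [(0.87, [300.0, 165.0, 40.0, 44.0])]
short_carton []
carrier [(0.97, [148.0, 255.0, 34.0, 44.0]), (0.86, [353.0, 250.0, 44.0, 44.0]), (0.69, [232.0, 232.0, 31.0, 51.0]), (0.64, [200.0, 289.0, 44.0, 57.0]), (0.2, [338.0, 137.0, 121.0, 50.0])]
backrest [(0.56, [337.0, 138.0, 122.0, 51.0])]
side [ 999.  733. 1210.] [-0.35 -0.41 -0.84]
tall_carton [(0.98, [245.0, 216.0, 46.0, 64.0])]
short_carton [(0.61, [214.0, 179.0, 39.0, 47.0])]
carrier [(0.96, [415.0, 282.0, 52.0, 37.0]), (0.84, [395.0, 220.0, 27.0, 46.0]), (0.71, [334.0, 233.0, 49.0, 36.0])]
backrest [(0.85, [204.0, 224.0, 86.0, 96.0])]
```

```bash
python3 -c "
import cv2,numpy as np
a=cv2.imread('pics/top0.png');b=cv2.imread('pics/side0.png');print(a.shape)"
```

```text
(420, 560, 3)
```

View pics/top0.png

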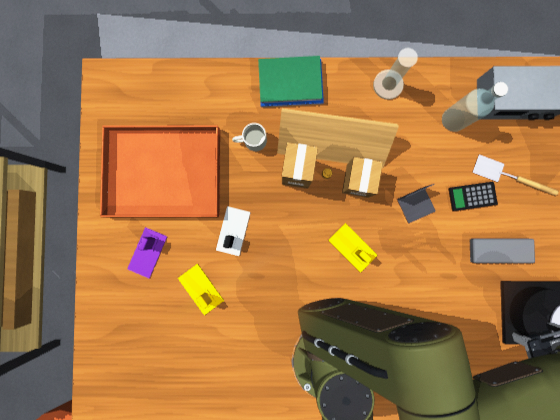

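View pics/side0.png

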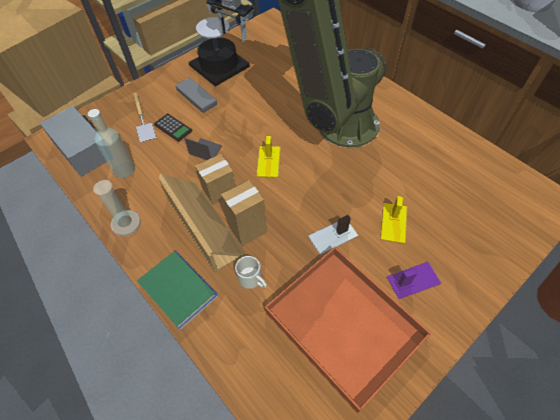

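The top view shows the tall carton at about (300,165), the short one at (363,176), and the backrest behind both at (338,135). The aluminium carrier with the black handle is at (233,231), blade pointing up in the image. The yellow and purple carriers are decoys. Next I fit poses by silhouette.

```bash
cat >> h.py <<'E'
from scipy.optimize import minimize
def box(x0,x1,y0,y1,z0,z1): return np.array([[x,y,z] for x in(x0,x1) for y in(y0,y1) for z in(z0,z1)],float)
TALL=[box(-100,0,-45,45,0,200)]; SHORT=[box(-100,0,-45,45,0,130)]
CAR=[box(-150,0,-40,40,0,4),box(-130,-90,-10,10,0,86)]
def sil(c,parts,p,S=4):
    m=np.zeros((420*S,560*S),np.uint8); w=R.from_euler('z',p[2]).as_matrix()
    for b in parts:
        q=proj(c,b@w.T+[p[0],p[1],0]); cv2.fillConvexPoly(m,cv2.convexHull(np.round((q+.5)*S).astype(np.int32)),1)
    return cv2.resize(m.astype(np.float32),(560,420),interpolation=cv2.INTER_AREA)
def fit(views,parts,p0):
    def cost(v):
        p=[v[0],v[1],v[2]/100]; t=0
        for c,m in views:
            s=sil(c,parts,p); t+=np.abs(s-m).sum()/m.sum()
        return t
    best=None
    for dy in (-.15,0,.15):
        v0=np.array([p0[0],p0[1],(p0[2]+dy)*100]); sim=np.vstack([v0]+[v0+d for d in np.diag([20,20,15])])
        r=minimize(cost,v0,method='Nelder-Mead',options=dict(initial_simplex=sim,xatol=.1,fatol=1e-4))
        if best is None or r.fun<best.fun: best=r
    return best.x*[1,1,.01],best.fun
E
python3 - <<'E'
from h import *
t=imaging.camera('top'); s=imaging.camera('side')
def pick(c,name,uv):
    for d in trace(c,name):
        if abs(d['rect'][0]-uv[0])<15 and abs(d['rect'][1]-uv[1])<15: return d['region'].astype(np.float32)
    print('miss',name)
for name,parts,a,b,z in [('tall_carton',TALL,(300,165),(245,212),200),('short_carton',SHORT,(363,176),(214,179),130),('carrier',CAR,(233,231),(334,235),0)]:
    ms=[(c,m) for c,m in ((t,pick(t,name,a)),(s,pick(s,name,b))) if m is not None]
    g=ray(t,a,z); print(name,g.round(),[m.sum() for _,m in ms])
    if not ms: continue
    g[0]+=50; 
    for vs in [ms]+([[ms[0]],[ms[1]]] if len(ms)>1 else []):
        p,f=fit(vs,parts,[g[0],g[1],-.15 if name!='carrier' else -.25]); print(np.round(p,3),round(f,3))
# backrest top edge
print('brest ends',ray(t,(281,109),134).round(),ray(t,(397,124),134).round())
E
```

```text
miss tall_carton
tall_carton [612. 106. 200.] [np.float32(1963.0)]
[ 6.72259e+02  9.62810e+01 -2.26000e-01] 0.052
short_carton [590. -89. 130.] [np.float32(1275.0), np.float32(1249.0)]
[ 6.42649e+02 -1.06199e+02 -1.94000e-01] 0.174
[ 6.43073e+02 -1.05517e+02 -1.85000e-01] 0.054
[ 6.42354e+02 -1.07305e+02 -1.91000e-01] 0.115
carrier [424. 321.   0.] [np.float32(1094.0), np.float32(937.0)]
[ 4.96982e+02  3.03604e+02 -2.47000e-01] 0.111
[ 4.96736e+02  3.03707e+02 -2.47000e-01] 0.037
[ 4.97386e+02  3.03588e+02 -2.34000e-01] 0.066
brest ends [796. 160. 134.] [ 749. -193.  134.]
```

Request:
arm_command(steps=[[0,26,-26,-30,2],[0,79,-80,-80,5],[0,132,-133,-80,8],[0,185,-186,-80,11],[0,238,-239,-80,14],[0,291,-292,-80,17],[0,344,-345,-80,20],[0,397,-398,-80,22],[0,450,-451,-80,24],[0,495,-496,-80,25],[0,529,-530,-80,25],[0,529,-530,-80,25],[0,529,-530,-80,25],[0,529,-530,-80,25]])

```text
clock: 2.65
eef_pos: [515.3, 124.5, 303.7]
eef_rot: [3.141, 0.001, -0.162]
wrist_force: [-0.1, -0.7, 0.5]
finger_gap: 0.2
finger_force: 0.0
```

Run:
```python
from h import *
s=monitor.read_state(); print({k:np.round(s[k],3).tolist() for k in ['clock','eef_pos','eef_rot','finger_gap','wrist_force']})
c=imaging.camera('wrist'); save(c,'w1.png'); print(np.round(-c['view'][:3,:3].T@c['view'][:3,3]),c['view'][:3,:3].round(2).tolist())
for n,p,parts in [('tall',(672,96,-.2),TALL),('short',(643,-106,-.19),SHORT)]:
    w=R.from_euler('z',p[2]).as_matrix(); print(n,proj(c,parts[0]@w.T+[p[0],p[1],0]).round().tolist())
for n in ['tall_carton','short_carton','backrest','carrier']:
    print(n,[(round(d['p'],2),np.round(d['rect']).tolist()) for d in find_in(c,n)])
```

```text
{'clock': 2.65, 'eef_pos': [515.319, 124.544, 303.694], 'eef_rot': [3.141, 0.001, -0.162], 'finger_gap': 0.235, 'wrist_force': [-0.071, -0.74, 0.488]}
[585. 113. 465.] [[-0.16, -0.99, 0.0], [-0.96, 0.16, 0.24], [-0.24, 0.04, -0.97]]
tall [[310.0, 139.0], [333.0, 145.0], [247.0, 136.0], [224.0, 141.0], [314.0, 64.0], [343.0, 10.0], [248.0, 61.0], [223.0, 5.0]]
short [[452.0, 135.0], [519.0, 138.0], [390.0, 134.0], [433.0, 135.0], [464.0, 60.0], [540.0, 32.0], [398.0, 58.0], [448.0, 29.0]]
tall_carton [(0.8, [279.0, 75.0, 122.0, 140.0])]
short_carton [(0.57, [462.0, 84.0, 147.0, 111.0])]
backrest [(0.6, [365.0, 30.0, 310.0, 60.0])]
carrier [(0.98, [423.0, 249.0, 113.0, 101.0]), (0.93, [128.0, 355.0, 88.0, 41.0]), (0.89, [162.0, 254.0, 56.0, 98.0]), (0.64, [29.0, 294.0, 12.0, 19.0])]
```

View pics/w1.png

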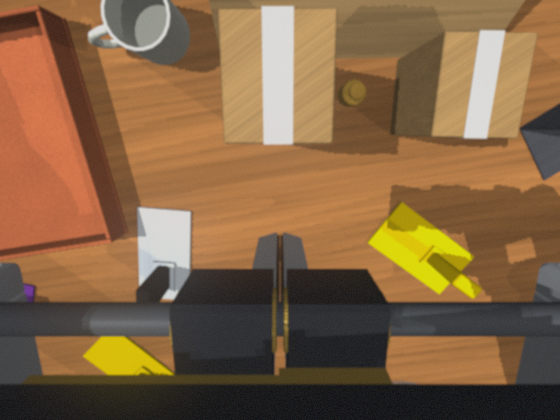

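The tall carton's top shows corners near (220,9), (335,9), (225,143) and (333,144), nearly square to the tool. The backrest foot is visible at about row 55 between the cartons.

Run:
```python
from h import *
c=imaging.camera('wrist')
g=cv2.cvtColor(c['img'],cv2.COLOR_RGB2GRAY)
P=cv2.cornerSubPix(g,np.array([[220,9],[335,9],[225,143],[333,144]],np.float32).reshape(-1,1,2),(5,5),(-1,-1),(3,50,.01)).reshape(-1,2)
print(P); Q=np.array([ray(c,p,200) for p in P]); print(Q.round(1))
print('front w',np.linalg.norm(Q[2]-Q[3]),'rear w',np.linalg.norm(Q[0]-Q[1]),'d',np.linalg.norm(Q[0]-Q[2]),np.linalg.norm(Q[1]-Q[3]))
yaw=lambda a,b:-np.arctan2((a-b)[0],(a-b)[1])
print(yaw(Q[0],Q[1]),yaw(Q[2],Q[3]),'rear mid',(Q[0]+Q[1])/2,'front mid',(Q[2]+Q[3])/2)
# foot line: strongest vertical gradient in cols 345..390 rows 40..75
im=cv2.GaussianBlur(g,(3,3),0).astype(float); gy=np.abs(np.diff(im,axis=0))
L=[]
for u in list(range(342,392,4)):
    r=40+np.argmax(gy[40:75,u]); L.append((u,r))
print(L)
```

```text
[[220.         9.      ]
 [330.32654    8.712304]
 [220.83347  141.56557 ]
 [333.       144.      ]]
[[678.7 139.8 200. ]
 [665.1  57.7 200. ]
 [582.7 159.7 200. ]
 [565.4  68.3 200. ]]
front w 92.96816440262458 rear w 83.16377443832313 d 97.94696058768487 100.26283844264456
-0.16350680635661516 -0.18749020558051183 rear mid [671.89202779  98.7609018  200.        ] front mid [574.08440577 113.98087991 200.        ]
[(342, np.int64(70)), (346, np.int64(70)), (350, np.int64(71)), (354, np.int64(71)), (358, np.int64(72)), (362, np.int64(73)), (366, np.int64(74)), (370, np.int64(74)), (374, np.int64(74)), (378, np.int64(74)), (382, np.int64(53)), (386, np.int64(56)), (390, np.int64(57))]
```

Request:
arm_command(steps=[[0,0,0,40,0],[0,0,0,80,0],[0,10,0,110,0],[0,25,0,120,0],[0,38,0,120,0],[0,46,0,120,0],[0,50,0,120,0],[0,54,0,120,0],[0,58,0,120,0],[0,63,0,120,0],[0,68,0,120,0],[0,73,0,120,0],[0,78,0,120,0],[0,83,0,120,0],[0,83,0,120,0]])

```text
clock: 4.82
eef_pos: [597.1, 109.0, 184.2]
eef_rot: [3.141, 0.0, -0.165]
wrist_force: [-0.0, 0.1, 0.6]
finger_gap: 0.4
finger_force: 0.4
```

Run:
```python
from h import *
c=imaging.camera('side'); cv2.imwrite('pics/s1.png',cv2.resize(c['img'][130:300,130:350,::-1],None,fx=3,fy=3,interpolation=cv2.INTER_CUBIC))
```

```text
(no output)
```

View pics/s1.png

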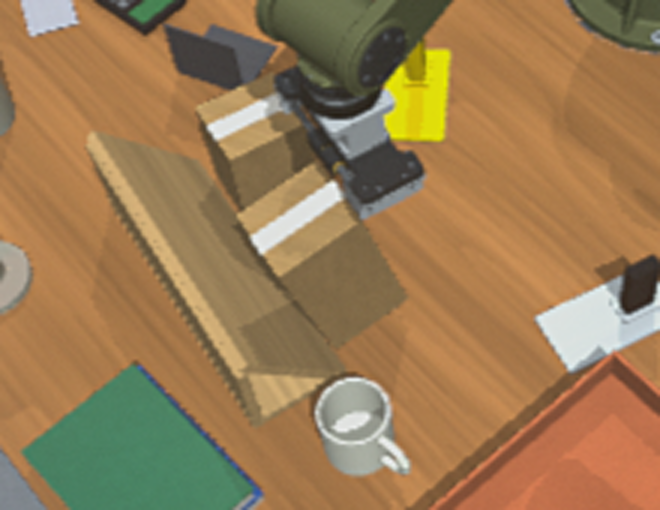

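The side view shows the carton starting to lean, with the fingers at its upper front face. I carry on pushing.

Request:
arm_command(steps=[[0,5,0,0,0],[0,10,0,0,0],[0,15,0,0,0],[0,20,0,0,0],[0,25,0,0,0],[0,30,0,0,0],[0,35,0,0,0],[0,40,0,0,0],[0,45,0,0,0],[0,50,0,0,0],[0,55,0,0,0],[0,60,0,0,0],[0,60,0,0,0],[0,60,0,0,0],[0,60,0,0,0]])

```text
clock: 6.75
eef_pos: [655.9, 99.4, 184.5]
eef_rot: [-3.142, -0.0, -0.164]
wrist_force: [-0.2, 0.1, 0.1]
finger_gap: 0.4
finger_force: 0.0
```

Run:
```python
from h import *
c=imaging.camera('side'); cv2.imwrite('pics/s2.png',cv2.resize(c['img'][130:300,130:350,::-1],None,fx=3,fy=3,interpolation=cv2.INTER_CUBIC))
```

```text
(no output)
```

View pics/s2.png

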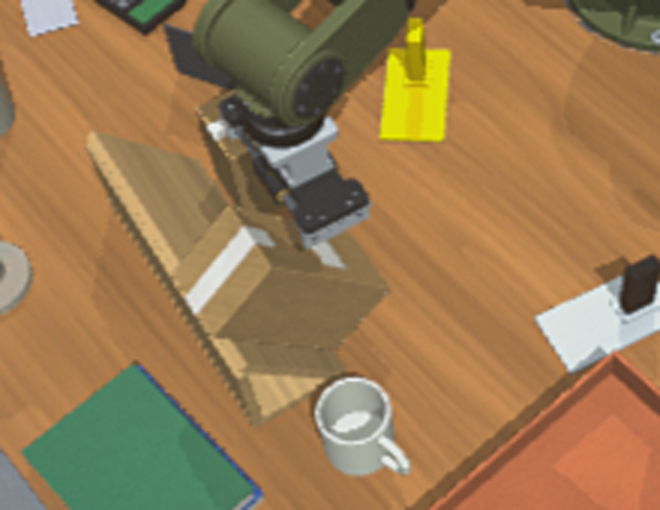

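The carton leans flat on the backrest. I back off and go over the carrier.

Request:
arm_command(steps=[[0,-30,0,0,0],[0,-60,0,-20,0],[0,-100,0,-50,0],[1,-140,-40,-60,2],[1,-180,-80,-60,4],[1,-220,-120,-60,5],[1,-260,-160,-60,5],[1,-290,-180,-60,5],[1,-300,-185,-60,5],[1,-300,-185,-60,5],[1,-300,-185,-60,5]])

```text
clock: 8.18
eef_pos: [391.2, 330.2, 244.5]
eef_rot: [3.142, -0.0, -0.253]
wrist_force: [0.0, -0.4, 1.2]
finger_gap: 76.9
finger_force: 0.0
```

Run:
```python
from h import *
s=monitor.read_state(); print({k:np.round(s[k],3).tolist() for k in ['clock','eef_pos','eef_rot','finger_gap']})
c=imaging.camera('wrist'); save(c,'w2.png')
p=(497,303.7,-.247); w=R.from_euler('z',p[2]).as_matrix()
for b in CAR: print(proj(c,b@w.T+[p[0],p[1],0]).round().tolist())
```

```text
{'clock': 8.175, 'eef_pos': [391.195, 330.203, 244.454], 'eef_rot': [3.142, -0.0, -0.253], 'finger_gap': 76.934}
[[309.0, 215.0], [310.0, 216.0], [250.0, 216.0], [249.0, 217.0], [311.0, 97.0], [312.0, 97.0], [246.0, 97.0], [246.0, 97.0]]
[[287.0, 201.0], [289.0, 219.0], [272.0, 201.0], [270.0, 219.0], [287.0, 171.0], [289.0, 181.0], [271.0, 171.0], [269.0, 181.0]]
```

View pics/w2.png

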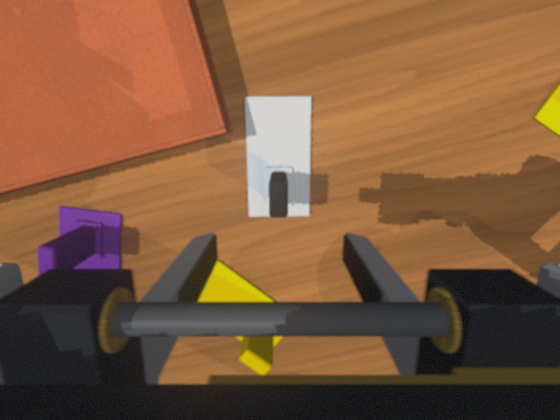

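The picture shows the carrier exactly where predicted, blade corners (246,97) to (311,215). I descend and grasp.

Request:
arm_command(steps=[[0.6,0,0,40,0],[0.6,0,0,80,0],[0.6,0,0,115,0],[0.6,0,0,145,0],[0.6,0,0,165,0],[0.6,0,0,178,0],[0.6,0,0,178,0],[0.2,0,0,178,0],[0,0,0,178,0],[0,0,0,178,0],[0,0,0,178,0],[0,0,0,178,0],[0,0,0,178,0]], force=50)

```text
clock: 9.85
eef_pos: [390.5, 331.1, 66.7]
eef_rot: [-3.141, -0.0, -0.252]
wrist_force: [-0.1, 0.2, 3.4]
finger_gap: 19.8
finger_force: 50.0
```

Request:
arm_command(steps=[[0,0,0,-10,0],[0,0,0,-25,0],[0,8,15,-30,0],[0,20,40,-30,-1],[0,36,70,-30,-2],[0,54,100,-30,-3],[0,70,130,-30,-4],[0,84,155,-30,-5],[0,92,170,-30,-5],[0,95,176,-30,-5],[0,95,176,-30,-5],[0,95,176,-30,-5]])

```text
clock: 11.35
eef_pos: [438.4, 137.4, 96.4]
eef_rot: [-3.142, 0.0, -0.164]
wrist_force: [0.1, -0.3, -2.0]
finger_gap: 20.3
finger_force: 50.0
```

Run:
```python
from h import *
s=monitor.read_state(); print({k:np.round(s[k],3).tolist() for k in ['clock','eef_pos','eef_rot','finger_gap','wrist_force']})
c=imaging.camera('wrist'); save(c,'w3.png')
for p in [(676,97.5,-.165)]:
    w=R.from_euler('z',p[2]).as_matrix(); l=R.from_euler('y',38,degrees=True).as_matrix()
    Q=TALL[0]@l.T@w.T+[p[0],p[1],0]; print(Q[0].round(),proj(c,Q).round().tolist())
e=s['eef_pos']; w=R.from_euler('z',s['eef_rot'][2]).as_matrix()
print('blade',proj(c,np.array([[110,-40,-65],[110,40,-65]])@w.T+e).round())
for n in ['top','side']:
    v=imaging.camera(n); r=[d for d in trace(v,'tall_carton')]
    print(n,[(d['p'],np.round(d['rect']).tolist()) for d in r], proj(v,Q).min(0).round(),proj(v,Q).max(0).round())
```

```text
{'clock': 11.35, 'eef_pos': [438.367, 137.427, 96.438], 'eef_rot': [-3.142, 0.0, -0.164], 'finger_gap': 20.255, 'wrist_force': [0.12, -0.329, -1.99]}
[591.  66.  62.] [[364.0, -47.0], [-735.0, 5058.0], [196.0, -47.0], [1260.0, 5023.0], [348.0, -134.0], [813.0, -3413.0], [212.0, -135.0], [-243.0, -3428.0]]
blade [[339.  68.]
 [219.  68.]]
top [(0.74, [303.0, 143.0, 41.0, 74.0])] [283. 104.] [323. 179.]
side [(0.57, [220.0, 225.0, 74.0, 50.0])] [185. 197.] [259. 247.]
```

View pics/w3.png

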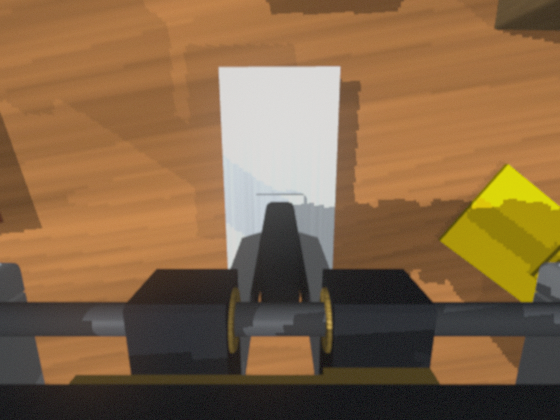

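The blade sits as predicted in the grasp, its front edge at (219–339, 68). Next I refine the leaning carton's pose.

Run:
```python
from h import *
l=R.from_euler('y',38,degrees=True).as_matrix(); LEAN=[TALL[0]@l.T]
V=[]
for n in ['top','side']:
    v=imaging.camera(n); V.append((v,trace(v,'tall_carton')[0]['region'].astype(np.float32)))
for vs in [V,V[:1],V[1:]]: print(fit(vs,LEAN,[676,97,-.165]))
```

```text
Traceback (most recent call last):
IndexError: list index out of range
```

Run:
```python
from h import *
l=R.from_euler('y',38,degrees=True).as_matrix(); LEAN=[TALL[0]@l.T]
V=[]
for n in ['top','side']:
  for _ in range(4):
    v=imaging.camera(n); r=[d for d in trace(v,'tall_carton') if d['p']>.4]
    if r: V.append((v,r[0]['region'].astype(np.float32))); print(n,r[0]['rect']); break
for vs in [V,V[:1],V[1:]]:
  if vs: print(fit(vs,LEAN,[676,97,-.165]))
```

```text
top [303.6, 141.3, 37.7, 71.7]
side [221.8, 224.6, 72.7, 45.6]
(array([ 6.72951184e+02,  9.96600070e+01, -1.40923641e-01]), np.float64(0.08433900773525238))
(array([ 6.73328363e+02,  9.98679694e+01, -1.56410559e-01]), np.float64(0.03943347558379173))
(array([ 6.72876629e+02,  9.79178886e+01, -8.96161476e-02]), np.float64(0.035797130316495895))
```

Request:
arm_command(steps=[[0,3,3,8,-0.8],[0,3,3,16,-0.8],[0,3,3,22,-0.8],[0,3,3,26,-0.8],[0,3,3,29.3,-0.8],[0,3,3,29.3,-0.8],[0,3,3,29.3,-0.8]])

```text
clock: 12.78
eef_pos: [441.1, 133.4, 67.3]
eef_rot: [-3.142, -0.0, -0.151]
wrist_force: [-0.5, 0.1, -2.4]
finger_gap: 19.6
finger_force: 50.0
```

Run:
```python
from h import *
s=monitor.read_state(); print({k:np.round(s[k],3).tolist() for k in ['clock','eef_pos','eef_rot','wrist_force','moment']})
l=R.from_euler('y',38,degrees=True).as_matrix(); LEAN=[TALL[0]@l.T]
for _ in range(4):
    v=imaging.camera('side'); r=[d for d in trace(v,'tall_carton') if d['p']>.4]
    if r: print(r[0]['rect'],fit([(v,r[0]['region'].astype(np.float32))],LEAN,[676,97,-.165])); break
cv2.imwrite('pics/s3.png',cv2.resize(v['img'][130:300,130:350,::-1],None,fx=3,fy=3,interpolation=cv2.INTER_CUBIC))
```

```text
{'clock': 12.775, 'eef_pos': [441.056, 133.431, 67.284], 'eef_rot': [-3.142, -0.0, -0.151], 'wrist_force': [-0.533, 0.114, -2.359], 'moment': [0.028, 0.049, 0.004]}
[221.4, 225.1, 70.5, 44.0] (array([ 6.73849622e+02,  9.73941833e+01, -1.09061357e-01]), np.float64(0.03318839147686958))
```

View pics/s3.png

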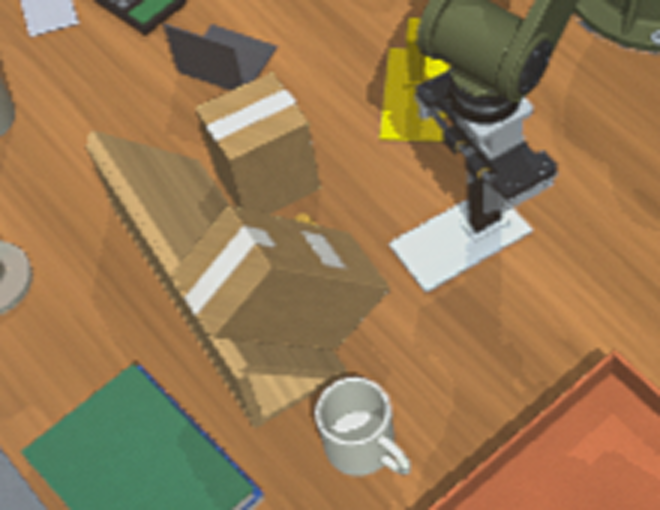

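The view shows the carrier lying squarely before the raised front of the leaning carton. I slide it in.

Request:
arm_command(steps=[[0,0,0,0.6,0],[0,6,0,0.6,0],[0,16,0,0.6,0],[0,28,0,0.6,0],[0,40,0,0.6,0],[0,52,0,0.6,0],[0,64,0,0.6,0],[0,74,0,0.6,0],[0,82,0,0.6,0],[0,89,0,0.6,0],[0,95,0,0.6,0],[0,100,0,0.6,0],[0,104,0,0.6,0],[0,106,0,0.6,0],[0,106,0,0.6,0],[0,106,0,0.6,0]])

```text
clock: 14.88
eef_pos: [546.5, 117.4, 66.7]
eef_rot: [-3.141, -0.001, -0.151]
wrist_force: [0.7, -0.1, 3.9]
finger_gap: 19.4
finger_force: 50.0
```

Run:
```python
from h import *
c=imaging.camera('side'); cv2.imwrite('pics/s4.png',cv2.resize(c['img'][130:300,130:350,::-1],None,fx=3,fy=3,interpolation=cv2.INTER_CUBIC))
s=monitor.read_state(); e=s['eef_pos']; y=s['eef_rot'][2]
tip=e[:2]+110*np.array([np.cos(y),np.sin(y)]); d=np.array([674,98.5])-tip
print(tip,'before pivot',d@[np.cos(.15),-np.sin(.15)],'lat',d@[np.sin(.15),np.cos(.15)])
```

```text
[655.2221075  100.86451203] before pivot 18.920385275144472 lat 0.4681720791412943
```

View pics/s4.png

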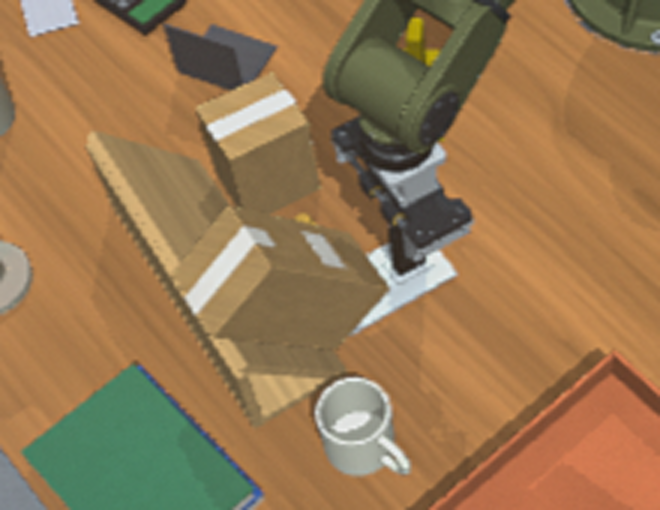

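The blade is well under the carton, which has not moved. I release and rise clear.

Request:
arm_command(steps=[[0.3,0,0,0,0],[0.6,0,0,0,0],[0.6,0,0,0,0],[0.6,0,0,0,0],[0.6,0,0,-10,0],[0.6,0,0,-30,0],[0.6,-10,0,-70,0],[0.6,-40,0,-120,0],[0.6,-80,0,-170,0],[0.6,-100,0,-180,0],[0.6,-100,0,-180,0]])

```text
clock: 16.3
eef_pos: [446.6, 132.8, 248.3]
eef_rot: [-3.14, -0.003, -0.15]
wrist_force: [-0.8, 0.2, -0.2]
finger_gap: 57.0
finger_force: 0.0
```

Run:
```python
from h import *
c=imaging.camera('wrist'); save(c,'w4.png')
s=monitor.read_state(); print(s['clock'],s['eef_pos'],s['finger_gap'],s['wrist_force'])
```

```text
16.35 [447.04578334 132.56083726 247.1749479 ] 56.5324885609852 [ 0.93423341 -0.32594527 -0.32621502]
```

View pics/w4.png

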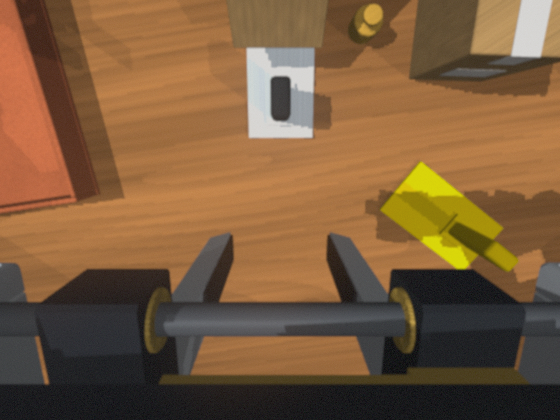

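The carrier lies flat and square, centred under the carton: carton edge (233–323, 46), carrier rear (249–313, 137). The short carton is untouched.

```bash
python3 -c "
from cell import job; print(job.sign_off())"
```

```text
the job is handed in; nothing more can be done
None
```

The job is handed in at about 16 s on the robot's clock: the tall carton leans on the backrest, the carrier lies flat with its blade tip about 19 mm (level) short of the carton's rear edge, well past the middle, and the short carton was not touched.

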